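Unlock and remove the cap of unknown thread hand

TASK

Take the mallet and with its head knock the lock plunger of the manifold block fully down, so that its dog leaves the fork of the cap; do not push the plunger with the gripper. Lay the mallet back on the bench, then take the cap off: nobody knows whether its coarse part-turn thread is left- or right-handed, so ease it one way and, if it stops hard after a few degrees, the other. Finish while holding the cap in the gripper, upright, about 10 cm above the block, with the other things on the bench left alone.

Things in the scene. Friction and masses are not known exactly. Their poses are not given: they have to be found in the camera images.
- manifold: Fixed grey metal block, 90 (own x) x 190 (y) x 42 mm high. Origin: centre of its underside; own -x faces roughly to the robot. Ports in its top at own (0, +48) mm, with the cap, and (0, -48) mm, closed for good by a bolted plate 72 x 72 mm (up to 53 mm above the bench). The plunger's guide, 30 x 32 x 26 mm high, stands at own (-60, +48) mm.
- port (a point): Centre of the capped port, in the block's top face, 42 mm above the bench; z along the port axis.
- cap: Loose dark steel cap, 0.15 kg. Origin: centre of the underside of its 54 mm flange, which lies on the block's top face; z up its axis. From its start it turns 67 deg (1.17 rad) one way to an end stop, and there lifts straight out (within about 6 deg of the stop); the other way a hard stop comes after 12 deg (0.2 rad). Which way loosens changes and cannot be seen.
- cap_grip (a point): Middle of the cap's round knurled grip, 44 mm diameter, 30 mm high (6 to 36 mm above the cap's origin), on the axis.
- cap_fork (a point): Tip of the fork on the cap's flange: two prongs 8 mm wide, 12 mm apart, reaching along the cap's own -x to 42 mm from its axis, 1 to 8 mm above its origin. It shows how the cap has turned. While the plunger is up its dog stands in the fork and stops the cap after 3 deg either way.
- cap_bar (a point): Middle of the 34 x 9 x 8 mm cross bar (along the cap's own x) on a stem under the cap, 26 mm below the cap's origin: the part-turn thread, held under ledges in the port until turned in line with their slot. The lowest point of the cap is 30 mm below its origin. A 41 mm spigot, 5 mm deep, centres the cap in the 44 mm port.
- plunger_travel (a joint): Travel of the lock plunger, m: 0 = up (as found), 0.016 = fully down. Stiff, about 7 N; it stays where it is left.
- plunger_top (a point): Centre of the top of the plunger's round striking head, 60 mm in front (own -x of the block) of the port axis; 74 mm above the bench when up, 58 mm when down.
- plunger: The lock plunger: steel striking head, 22 mm diameter, 6 mm thick, on an upright 14 mm rod. Origin: centre of the head's underside. A dog 8 mm wide reaches from the rod, 14 to 24 mm below the head, into the cap's fork.
- mallet: Loose mallet, 0.38 kg: upright brass cylinder head, 36 mm diameter, 60 mm high, standing on one face; flat-sided wooden handle 18 mm wide, 24 mm high, along own -x to 136 mm from the head's axis, its middle 30 mm above the lower face. Origin: centre of the head's lower face; z up. It balances about 6 mm from the head's axis.
- mallet_head (a point): Centre of the mallet's head, 30 mm above its lower face.
- solder_reel: Reel of solder, 60 mm diameter, 24 mm high, lying flat. Loose bystander; origin: centre of its underside.
- marker_pen: Marker pen, 16 x 124 x 14 mm, lying along its own y. Loose bystander; origin: centre of its underside.
- screwdriver_b: Small screwdriver, 22 x 158 x 21 mm, lying along its own y. Loose bystander; origin: centre of its underside.
- collet_1: Spring collet, 18 mm thick, 36 mm long, lying along its own y. Loose bystander; origin: centre of its underside.
There are look-alikes about, which are no part of the job. Leave any blue look-alike of the cap alone.

How it is judged:
On the way, in this order (a step that is already met when the one before it is completed fails the run):
1. the plunger is driven fully down, the held mallet's head over it (value of joint plunger_travel above 0.0135 m and contact force between the fingers and mallet above 1 N and horizontal distance between mallet_head and plunger_top below 0.03 m), for 0.1 s.
2. the mallet lies on the bench again, let go (height (world z) of mallet_head below 0.035 m and contact force between the fingers and mallet below 0.1 N and linear speed of mallet below 0.03 m/s), for 0.2 s.
At the end, for the whole second after the job is handed in: The cap is held still in the fingers, 70 to 180 mm above its seat on the block, upright within 0.35 rad (20 deg), touching neither block nor mallet; the plunger is down by at least 13.5 of its 16 mm; the mallet lies at rest on the bench (z of cap in the frame of port between 0.07 and 0.18 m and contact force between the fingers and cap above 1 N and angle between cap's own z axis and vertical below 0.35 rad and linear speed of each of cap, mallet below 0.03 m/s and contact force between cap and manifold below 0.1 N and contact force between cap and mallet below 0.1 N and value of joint plunger_travel above 0.0135 m and height (world z) of mallet_head below 0.035 m); the arm keeps its last pose, push and grip.
It fails at once if the gripper or arm pushes the plunger itself (contact force between any of the fingers, the arm and plunger above 2 N).
It fails at once if a bystander is moved by more than 30 mm (distance of any of solder_reel, marker_pen, screwdriver_b, collet_1 from where it was at the start of the episode above 0.03 m).
It also fails if it takes over 66 s, if anything falls off the work surface, if the arm or the gripper's body presses on something with over 40 N, if the wrist force passes 120 N, or if a joint passes its speed limit or range.

ROBOT

A 6-joint arm with a two-finger parallel gripper is mounted at the origin on a cart in front of the work surface, level with it; the furniture and walls round the work are solid. World frame = base frame: x ahead of the robot, y to its left, z up, the work surface at z = 0. Lengths are in m, angles in rad, forces in N, time in s.
With the tool pointing down it reaches from about 0.375 to 0.975 m from the base axis. Payload 3.8 kg.
Tool frame: the origin (TCP) lies on the front face of the gripper's body, between the roots of the fingers; the fingertips stand 73 mm ahead of it and the grasp point (between the pads) lies 54 mm ahead of it; z points along the fingers, y is the line along which they close (so a half turn about z gives the same grasp; the last joint's range is limited). The gripper opens to 85 mm and grips with 20 to 120 N. Pads are 22 mm wide; open, the fingers measure 114 mm over their backs; the gripper's body (76 mm by 85 mm) begins 54 mm behind the grasp point. The pads swing forward as they close: fully open they stand 13 mm farther back than shut.
Start: joints at [1.28, 0.264, 1.604, -0, 1.274, -0.037], TCP at [0.169, 0.653, 0.304] pointing down, gripper open.
Joint ranges: [-2.63, 2.63], [-0.94, 2.18], [0.31, 2.57], [-1.31, 4.45], [0, 2.66], [-2.55, 2.55]. Speed limits (rad/s): [2.57, 2.57, 3.14, 3.14, 3.14, 3.14].

INTERFACE

Orientations are given as a rotation vector (axis times angle).
In Python, from station import env, imaging gives the robot as it stands. The module is installed in compiled form; this text tells all that it offers.
- The arm moves only by the tool jog_arm, never from a script. Its argument "increments" is a list of rows, each a list of 6 numbers: the shift along the tool's x, y, z as a fraction of full scale, then the turn, a rotation vector about the tool's x, y, z as a fraction of full scale. In form: [[dx, dy, dz, wx, wy, wz], ...]. A call has 1 to 20 rows; each row is the pose to reach, as a shift and turn from the pose commanded when the call began, along the tool's axes at that moment; what a row does not reach only later rows make up. Full scale, the value 1, is 250 mm for a shift and pi/2 rad for a turn. A row lasts 1/8 s, in which the tool goes at most 62.5 mm and 10.7 degrees, less where a joint would pass 70% of its speed; a pose out of reach is approached as far as the arm can. A call with a number of a shift or a turn outside -1 to 1 is refused whole. A call with a gripper value outside its range is refused whole. "claw" is the closure, from 0 (fully open) to 1 (shut), set as the call begins (left out, the last holds). The fingers move at their own pace and stop on an object; the grip force is fixed at half the most. Time passes only in rows, so rows that repeat a pose let the fingers close. It gives the time, the measured TCP pose, the force, the opening and the grip force at its end, in the units of the state.
- env.state(): the state, without advancing time (a new reading comes with each control period).
- imaging.grab_frame(name): name is "scene" or "side" or "wrist"; returns a dict with "img" (384x512x3 uint8, red, green, blue), "camera_matrix" (3x3 intrinsics, pixels), "eye" and "attitude" of the camera in the world. Camera axes: x right, y down, z forward; pixel columns grow to the right and rows downward; lengths in m; the calibration is good to about 2 mm. A picture is of the moment at which its call begins. There is no depth.
- env.hand_in(): hands the job in; it is judged then, once.
The state is a dict: "time": time; "qpos": joint angles; "joint_vel": joint speeds; "tau": joint torques, N m; "tool_pos": TCP position; "orientation": TCP orientation; "contact_force": force on the tool from outside, world axes, zero at the start; "torque": the same for the moment, N m; "width": finger opening in m; "finger_force": force on a finger pad.
Only numpy, scipy, OpenCV 4.12 (cv2) and the standard library are available. Lean on these libraries where they do the work, as an engineer would, in place of code of your own. Each camera call takes 0.05 s, during which the arm holds its last target. There are 200 camera calls.

## Working session

There is one attempt and no reset: what is moved stays moved. The work goes in short steps, Python scripts to look and compute and a tool call to move; the robot and the scene stay as the last step left them, time stands still between calls to the robot, and variables do not carry over. Pictures are saved under pics/ and viewed, at most 13 in all, crops included, and the job is handed in when it is done.

Besides the shell and the picture viewer there is one more tool, called after ">>>" as name([rows], argument=value, ...), one row to a line, values as JSON. jog_arm: Moves the arm, as the interface text tells. Its arguments: {"type":"object","properties":{"increments":{"type":"array"},"claw":{"type":"number"}},"required":["increments"]}

```bash
mkdir -p pics
cat > h.py <<'E'
import numpy as np, cv2
from scipy.spatial.transform import Rotation as R
from station import env, imaging
def grab(n):
    f=imaging.grab_frame(n); np.savez(f'{n}.npz',**{k:np.asarray(v) for k,v in f.items()}); return f
def load(n): return dict(np.load(f'{n}.npz'))
def rot(a):
    a=np.asarray(a,float)
    if a.shape==(3,3): return a
    return R.from_rotvec(a).as_matrix() if a.size==3 else R.from_quat(a).as_matrix()
def ray(f,uv):
    K=np.asarray(f['camera_matrix']); d=rot(f['attitude'])@np.linalg.solve(K,[uv[0],uv[1],1]); return np.asarray(f['eye']),d/np.linalg.norm(d)
def onz(f,uv,z):
    e,d=ray(f,uv); return e+d*(z-e[2])/d[2]
def tri(f1,p1,f2,p2):
    e1,d1=ray(f1,p1); e2,d2=ray(f2,p2); s=np.linalg.lstsq(np.c_[d1,-d2],e2-e1,rcond=None)[0]
    a,b=e1+s[0]*d1,e2+s[1]*d2; return (a+b)/2,np.linalg.norm(a-b)
def proj(f,P):
    p=np.asarray(f['camera_matrix'])@(rot(f['attitude']).T@(np.asarray(P)-np.asarray(f['eye']))); return p[:2]/p[2]
E
python3 - <<'E'
from h import *
ims=[]
for n in('scene','side','wrist'):
    f=grab(n); cv2.imwrite(f'pics/{n}0.png',cv2.resize(f['img'][:,:,::-1],(800,600),interpolation=cv2.INTER_CUBIC)); print(n,f['eye'],f['attitude'],f['camera_matrix'][0])
print(env.state())
E
```

```text
scene [-0.30425859  0.59531721  0.54413501] [-1.13664598  2.03219694 -1.19975364] [395.73503147   0.         249.97964482]
side [-0.68291209  0.07461445  0.69351779] [-1.60414475  1.47725962 -0.91005559] [395.01229919   0.         251.7308617 ]
wrist [0.10241883 0.66994949 0.37186474] [2.3044177  1.78350165 0.24315646] [301.20030007   0.         256.61211372]
{'time': 0.15, 'qpos': array([ 1.28006736e+00,  2.64572786e-01,  1.60507189e+00, -2.79399081e-06,
        1.27371739e+00, -3.68870764e-02]), 'joint_vel': array([ 0.00069845, -0.00189767, -0.00374092, -0.00034048,  0.00028846,
        0.0017704 ]), 'tau': array([ 1.16480394e-03, -5.15897906e+01, -3.67962241e+01, -2.29466959e-04,
        7.90858147e-03,  1.47328473e-05]), 'tool_pos': array([0.16937437, 0.6529406 , 0.3028466 ]), 'orientation': array([-3.97626623e-01, -3.11603812e+00,  2.74261674e-03]), 'contact_force': array([ 0.29256902, -0.68832559, -0.66643632]), 'torque': array([0.02584167, 0.03324364, 0.01722877]), 'finger_force': 0.0, 'width': 0.08558257012144177}
```

View pics/scene0.png

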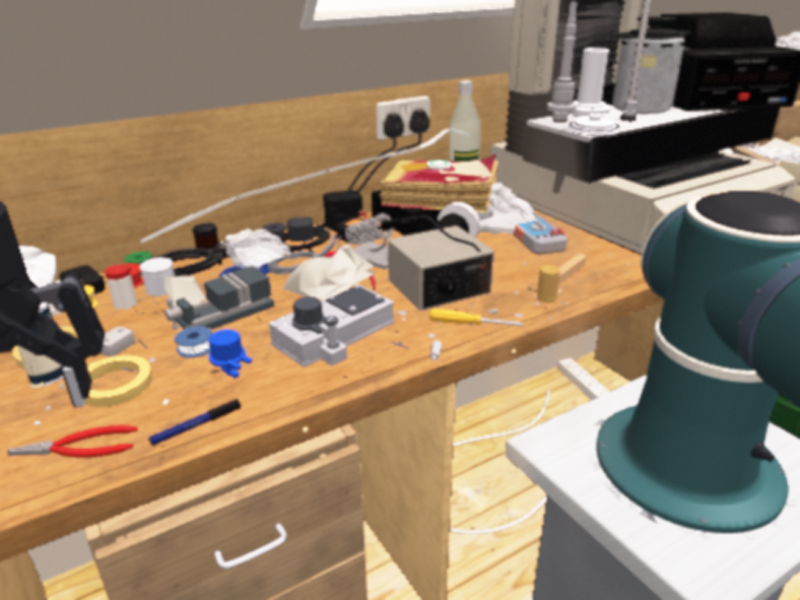

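View pics/side0.png

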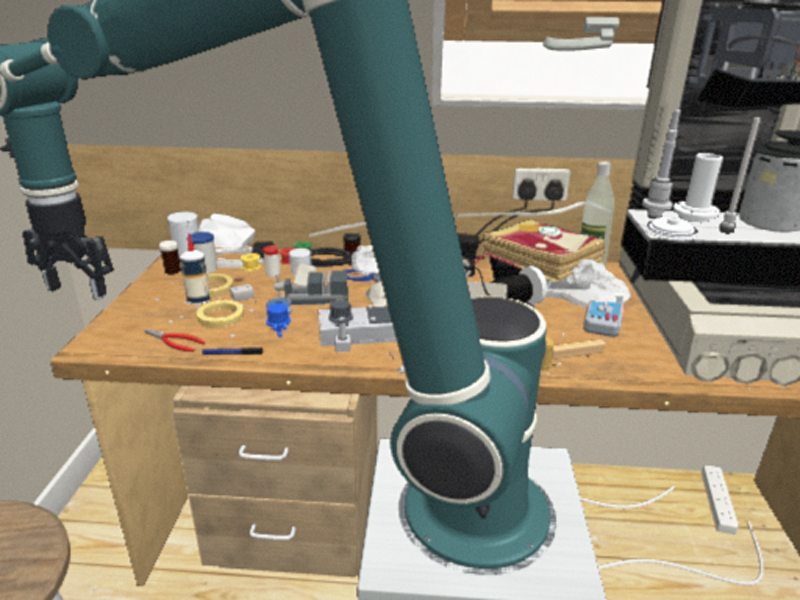

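View pics/wrist0.png

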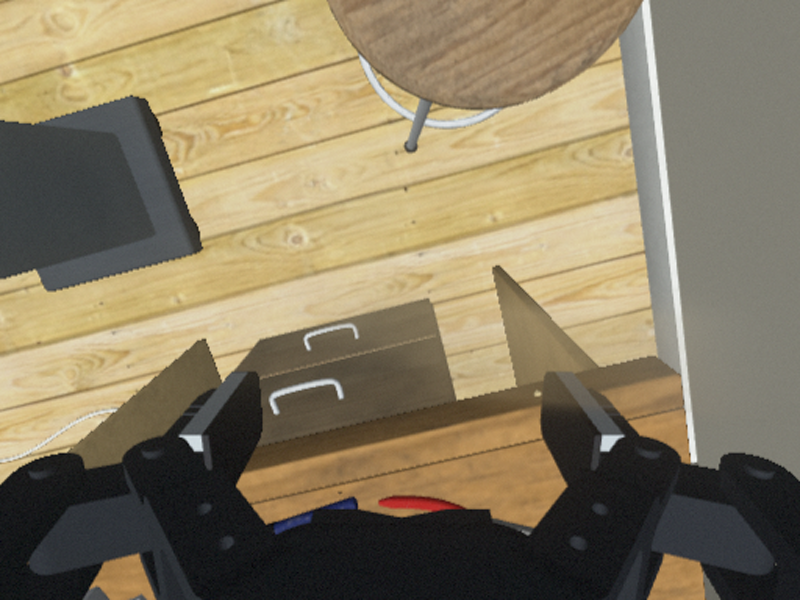

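Scene (800x600 px): the manifold is at about (332,325), its cap at (307,310) and its plunger at (332,342). The mallet head is at (548,284), with the handle running to (583,258). In the side view the mallet is at (546,352), with the handle tip at (605,344). The wrist sees only the bench edge.

Run:
```python
from h import *
s=load('scene');d=load('side');w=load('wrist');k=.64
p=lambda f,u,v,z:np.round(onz(f,(u*k,v*k),z),3)
print('mallet bottom',p(s,548,298,0.),'top',p(s,549,269,.06),'handle end',p(s,583,258,.035))
print('cap top',p(s,307,300,.078),'plunger top',p(s,330,323,.074),'plate',p(s,360,300,.053))
print('block corners top: left',p(s,272,325,.042),'front',p(s,290,345,.042),'right',p(s,393,305,.042))
print('tri mallet handle end',tri(s,np.array((583,258))*k,d,np.array((605,344))*k))
print('tri cap top',tri(s,np.array((307,300))*k,d,np.array((341,303))*k),'plunger',tri(s,np.array((330,323))*k,d,np.array((342,330))*k))
st=env.state();T=rot(st['orientation']);print('T',T.round(3));print('cam in tool',T.T@(w['eye']-st['tool_pos']),'\n',(T.T@rot(w['attitude'])).round(3))
for nm,u,v,z in (('screwdriver',440,315,.01),('sd tip',520,323,.01),('pen',155,438,.01),('pen2',238,406,.01),('reel',195,340,.024),('bluecap',227,345,.04),('box',430,305,0),('boxr',490,285,0),('collet',437,350,0)): print(nm,p(s,u,v,z))
```

```text
mallet bottom [ 0.401 -0.154  0.   ] top [ 0.402 -0.148  0.06 ] handle end [ 0.439 -0.275  0.035]
cap top [0.498 0.275 0.078] plunger top [0.421 0.273 0.074] plate [0.494 0.184 0.053]
block corners top: left [0.515 0.331 0.042] front [0.445 0.33  0.042] right [0.467 0.136 0.042]
tri mallet handle end (array([ 0.44679878, -0.28469532,  0.03036124]), np.float64(0.0017000237447793208))
tri cap top (array([0.49866079, 0.27460282, 0.0755756 ]), np.float64(0.003974372885083175)) plunger (array([0.44000758, 0.26312676, 0.05067345]), np.float64(0.019041821570579032))
T [[-0.968  0.251 -0.001]
 [ 0.251  0.968 -0.002]
 [ 0.    -0.002 -1.   ]]
cam in tool [ 0.0690856  -0.00047233 -0.0690131 ] 
 [[ 0.    -0.963 -0.27 ]
 [ 1.     0.    -0.   ]
 [ 0.    -0.27   0.963]]
screwdriver [0.443 0.057 0.01 ]
sd tip [ 0.349 -0.04   0.01 ]
pen [0.382 0.547 0.01 ]
pen2 [0.388 0.434 0.01 ]
reel [0.566 0.442 0.024]
bluecap [0.499 0.409 0.04 ]
box [0.495 0.042 0.   ]
boxr [ 0.498 -0.098  0.   ]
collet [0.368 0.115 0.   ]
```

```bash
cat >> h.py <<'E'
def inc(pos,xyaw=None,tilt=None):
    """increment to reach TCP pos, pointing straight down with tool x at xyaw deg"""
    st=env.state();T=rot(st['orientation']);d=T.T@(np.asarray(pos)-st['tool_pos'])/.25
    if xyaw is None: w=np.zeros(3)
    else:
        a=np.deg2rad(xyaw);x=np.array([np.cos(a),np.sin(a),0]);z=np.array([0,0,-1.]);G=np.c_[x,np.cross(z,x),z]
        w=R.from_matrix(T.T@G).as_rotvec()/(np.pi/2)
    print('inc',d.round(3),w.round(3),'rows>=',np.linalg.norm(d)*4,np.linalg.norm(w)*90/10.7)
E
python3 -c "
from h import *
inc((.43,.25,.33),110)"
```

```text
inc [-1.414 -1.299 -0.106] [-0.001  0.001  0.616] rows>= 7.690395595212885 5.182809649909091
```

>>> jog_arm([
  [-0.707,-0.65,-0.053,0,0,0],
  [-0.707,-0.65,-0.053,0,0,0],
  [-0.707,-0.65,-0.053,0,0,0],
  [-0.707,-0.65,-0.053,0,0,0],
  [-0.707,-0.65,-0.053,0,0,0],
])

```text
time: 0.78
tool_pos: [0.3013, 0.449, 0.3172]
orientation: [0.404, 3.115, -0.001]
contact_force: [-0.0, 0.5, -0.4]
width: 0.0854
finger_force: 0.0
```

>>> jog_arm([
  [-0.707,-0.65,-0.053,0,0,0.616],
  [-0.707,-0.65,-0.053,0,0,0.616],
  [-0.707,-0.65,-0.053,0,0,0.616],
  [-0.707,-0.65,-0.053,0,0,0.616],
  [-0.707,-0.65,-0.053,0,0,0.616],
  [-0.707,-0.65,-0.053,0,0,0.616],
  [-0.707,-0.65,-0.053,0,0,0.616],
  [-0.707,-0.65,-0.053,0,0,0.616],
])

```text
time: 1.78
tool_pos: [0.4296, 0.2509, 0.3302]
orientation: [-1.797, -2.577, 0.0]
contact_force: [-0.0, -0.1, 0.5]
width: 0.0855
finger_force: 0.0
```

Run:
```python
from h import *
f=grab('wrist'); cv2.imwrite('pics/w1.png',cv2.resize(f['img'][:,:,::-1],(800,600),interpolation=cv2.INTER_CUBIC)); np.savez('w1.npz',**load('wrist'))
inc((.40,-.05,.33),110)
```

```text
inc [-1.088e+00 -5.270e-01  1.000e-03] [-0.    -0.     0.002] rows>= 4.836505801094249 0.017551811663495016
```

View pics/w1.png

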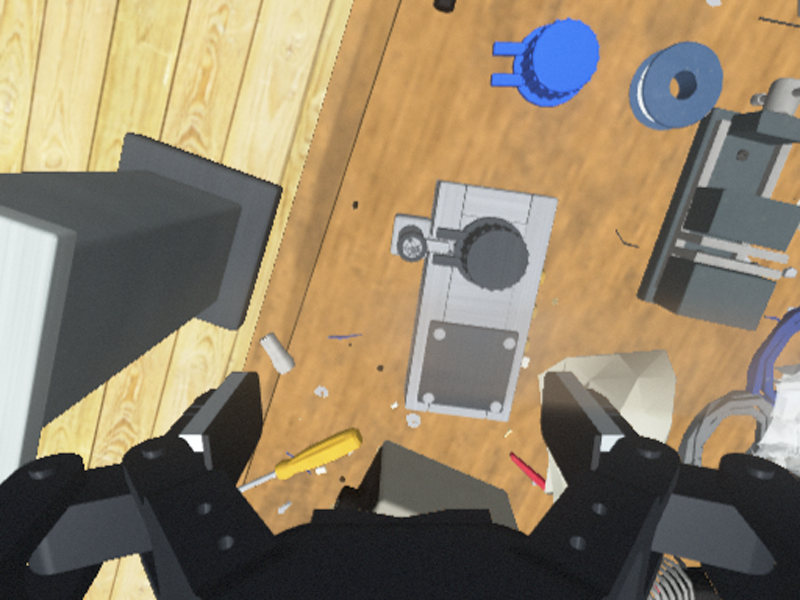

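The wrist view shows the plunger head at (411,244), the cap grip top at (498,254) and the fork pointing at the plunger. The plate is at (468,367), the collet at (277,352) and the screwdriver at (318,456). I'll take a second view part of the way to the mallet.

>>> jog_arm([
  [-0.4,-0.2,0,0,0,0],
  [-0.4,-0.2,0,0,0,0],
  [-0.4,-0.2,0,0,0,0],
])

```text
time: 2.2
tool_pos: [0.4168, 0.1372, 0.3304]
orientation: [1.804, 2.571, -0.0]
contact_force: [0.0, 0.7, -0.4]
width: 0.0852
finger_force: 0.0
```

Run:
```python
from h import *
f=grab('wrist'); np.savez('w2.npz',**load('wrist')); cv2.imwrite('pics/w2.png',f['img'][:,:,::-1])
```

>>> jog_arm([
  [-0.7,-0.33,0,0,0,0],
  [-0.7,-0.33,0,0,0,0],
  [-0.7,-0.33,0,0,0,0],
  [-0.7,-0.33,0,0,0,0],
  [-0.7,-0.33,0,0,0,0],
])

```text
time: 2.88
tool_pos: [0.4002, -0.0531, 0.3304]
orientation: [-1.802, -2.573, -0.002]
contact_force: [-0.6, 0.8, 0.3]
width: 0.0855
finger_force: 0.0
```

Run:
```python
from h import *
f=grab('wrist'); np.savez('w3.npz',**load('wrist')); 
g=load('w2')
c=np.hstack([g['img'],f['img']])[:,:,::-1]; cv2.imwrite('pics/w23.png',cv2.resize(c,(800,300),interpolation=cv2.INTER_AREA)); print(env.state()['tool_pos'])
```

```text
[ 0.40021184 -0.05251945  0.33041768]
```

View pics/w23.png

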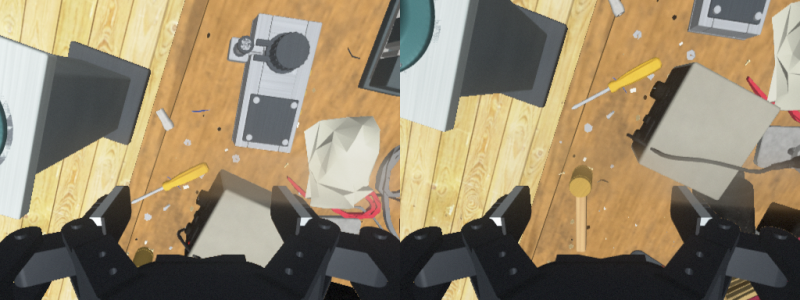

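Run:
```python
from h import *
def crop(n,x,y,w,h,s):
    f=load(n); c=cv2.resize(f['img'][y:y+h,x:x+w,::-1],None,fx=s,fy=s,interpolation=cv2.INTER_CUBIC)
    for i in range(0,w,10): cv2.line(c,(i*s,0),(i*s,6 if i%50 else 14),(0,0,255),1)
    for i in range(0,h,10): cv2.line(c,(0,i*s),(6 if i%50 else 14,i*s),(0,0,255),1)
    return c
a=crop('w1',240,110,130,100,3);b=crop('w2',290,10,130,100,3);m=crop('w3',190,200,130,100,3);p=crop('w1',250,190,130,100,3)
cv2.imwrite('pics/c4.png',np.vstack([np.hstack([a,b]),np.hstack([m,p])]))
```

```text
(no output)
```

View pics/c4.png

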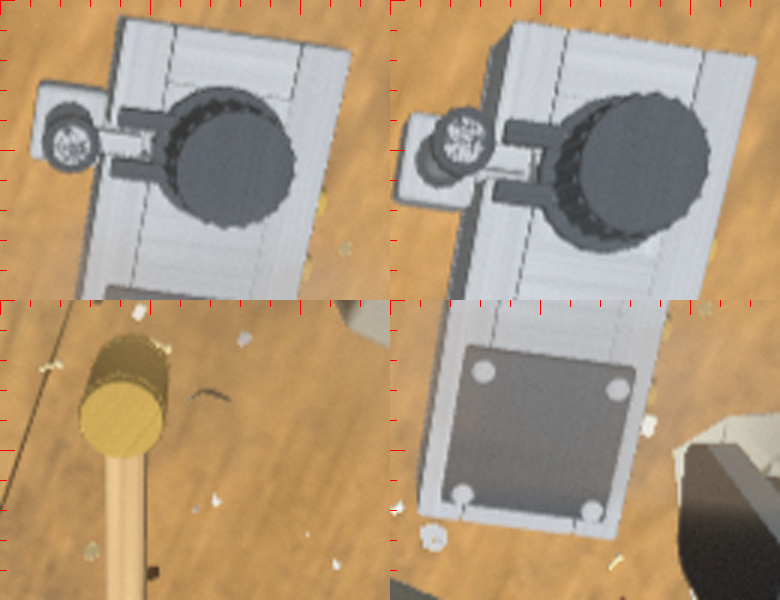

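The crops show, in 512-px frames, the cap top at w1 (318,166) and w2 (375,62), and the plunger top at w1 (264,157) and w2 (315,57). The mallet head top is at w3 (230,240), with its handle running straight down the image.

Run:
```python
from h import *
w1,w2,w3,s=[load(n) for n in('w1','w2','w3','scene')]
A=lambda x,y:(x/3+240,y/3+110); B=lambda x,y:((x-390)/3+290,y/3+10); M=lambda x,y:(x/3+190,(y-300)/3+200); P=lambda x,y:((x-390)/3+250,(y-300)/3+190)
cap=tri(w1,A(235,168),w2,B(645,157)); pl=tri(w1,A(71,140),w2,B(464,140))
print('cap',cap,onz(w1,A(235,168),.078),onz(w2,B(645,157),.078)); print('pl',pl,onz(w1,A(71,140),.074),onz(w2,B(464,140),.074))
pc=[onz(w1,P(*q),.053) for q in((467,346),(635,368),(607,520),(442,500))]; print('plate',np.mean(pc,0),[np.linalg.norm(pc[i]-pc[i-1]).round(4) for i in range(4)])
bc=[onz(w1,q,.042) for q in(A(122,17),A(350,50),P(615,538),P(419,514))]; print('block',np.round(bc,3),np.mean(bc,0),[np.linalg.norm(bc[i]-bc[i-1]).round(4) for i in range(4)])
u=bc[0]-bc[3]+bc[1]-bc[2]; print('block y yaw',np.degrees(np.arctan2(u[1],u[0])))
u=u/np.linalg.norm(u); x=np.array([u[1],-u[0],0]); c=np.mean(bc,0); print('port pred',c+.048*u,'pl pred',c+.048*u-.06*x)
mt=onz(w3,M(121,419),.06); print('mallet top',mt, 'tri w/ scene',tri(w3,M(121,419),s,(550*.64,270*.64)))
print('diam',np.linalg.norm(onz(w3,M(80,419),.06)-onz(w3,M(163,419),.06)))
h0=onz(w3,M(126,470),.042);h1=onz(w3,M(126.5,598),.042);h=h1-h0;print('handle',h0,h1,'x yaw',np.degrees(np.arctan2(-h[1],-h[0])))
```

```text
cap (array([0.4887356 , 0.27922146, 0.08066136]), np.float64(0.0006813815569739905)) [0.48978691 0.27888027 0.078     ] [0.48918074 0.27988466 0.078     ]
pl (array([0.43179544, 0.26638358, 0.06761737]), np.float64(0.0007510839205863017)) [0.43091605 0.26736228 0.074     ] [0.43141096 0.26509431 0.074     ]
plate [0.50882891 0.18737168 0.053     ] [np.float64(0.0695), np.float64(0.0691), np.float64(0.0693), np.float64(0.0712)]
block [[0.435 0.314 0.042]
 [0.523 0.333 0.042]
 [0.563 0.15  0.042]
 [0.477 0.131 0.042]] [0.4995646  0.23180046 0.042     ] [np.float64(0.1882), np.float64(0.0896), np.float64(0.1879), np.float64(0.0878)]
block y yaw 102.7100698035808
port pred [0.48900375 0.27862426 0.042     ] pl pred [0.430474  0.2654232 0.042    ]
mallet top [ 0.40011461 -0.14868766  0.06      ] tri w/ scene (array([ 0.40024573, -0.14947548,  0.05828879]), np.float64(3.397903987340705e-05))
diam 0.033952460686118575
handle [ 0.41123103 -0.17943058  0.042     ] [ 0.43226229 -0.24071697  0.042     ] x yaw 108.94035393788646
```

```bash
python3 -c "
from h import *
inc((.4005,-.149,.17),109); inc((.4005,-.149,.098),109)"
```

```text
inc [-0.363 -0.132  0.641] [ 0.    -0.001  0.012] rows>= 2.995138884621978 0.10177259484790842
inc [-0.364 -0.132  0.929] [ 0.    -0.001  0.012] rows>= 4.026362896011185 0.10177259484790842
```

>>> jog_arm([
  [-0.363,-0.132,0.35,0,0,0.012],
  [-0.363,-0.132,0.64,0,0,0.012],
  [-0.363,-0.132,0.64,0,0,0.012],
  [-0.363,-0.132,0.75,0,0,0.012],
  [-0.363,-0.132,0.85,0,0,0.012],
  [-0.363,-0.132,0.93,0,0,0.012],
  [-0.363,-0.132,0.93,0,0,0.012],
  [-0.363,-0.132,0.93,0,0,0.012],
])

```text
time: 3.92
tool_pos: [0.4008, -0.1493, 0.0985]
orientation: [1.822, 2.558, 0.001]
contact_force: [0.4, -0.5, 0.4]
width: 0.0851
finger_force: 0.0
```

>>> jog_arm([
  [0,0,0,0,0,0],
  [0,0,0,0,0,0],
  [0,0,0,0,0,0],
  [0,0,0,0,0,0],
  [0,0,0,0,0,0],
  [0,0,0,0,0,0],
  [0,0,0,0,0,0],
], claw=1)

```text
time: 4.8
tool_pos: [0.4002, -0.1506, 0.0987]
orientation: [1.826, 2.555, 0.001]
contact_force: [-0.3, 1.3, 5.0]
width: 0.0346
finger_force: 59.5
```

>>> jog_arm([
  [0,0,-0.2,0,0,0],
  [0,0,-0.4,0,0,0],
  [0,0,-0.64,0,0,0],
  [0,0,-0.64,0,0,0],
  [0,0,-0.64,0,0,0],
])

```text
time: 5.42
tool_pos: [0.3988, -0.1499, 0.2566]
orientation: [-1.825, -2.555, 0.001]
contact_force: [-0.5, -0.3, -4.1]
width: 0.0346
finger_force: 62.0
```

```bash
python3 -c "
from h import *
inc((.415,.06,.258),90); inc((.431,.266,.20),64)"
```

```text
inc [ 0.773  0.334 -0.005] [-0.001 -0.001  0.21 ] rows>= 3.369157930776296 1.7686665880952315
inc [1.532 0.662 0.227] [-0.001 -0.     0.499] rows>= 6.736094194718288 4.198551619861547
```

>>> jog_arm([
  [0.15,0.07,0,0,0,0.04],
  [0.35,0.15,0,0,0,0.1],
  [0.55,0.24,0,0,0,0.15],
  [0.77,0.334,0,0,0,0.21],
  [0.77,0.334,0,0,0,0.21],
])

```text
time: 6.05
tool_pos: [0.4142, 0.0625, 0.2547]
orientation: [-2.21, -2.226, 0.006]
contact_force: [1.1, -0.7, -3.5]
width: 0.0344
finger_force: 61.8
```

```bash
python3 -c "
from h import *
inc((.431,.266,.20),64)"
```

```text
inc [0.813 0.074 0.219] [-0.004  0.     0.293] rows>= 3.3823658429418013 2.468737817157503
```

>>> jog_arm([
  [0.15,0.015,0,0,0,0.07],
  [0.35,0.03,0,0,0,0.14],
  [0.55,0.05,0,0,0,0.21],
  [0.7,0.065,0.05,0,0,0.29],
  [0.813,0.074,0.1,0,0,0.293],
  [0.813,0.074,0.2,0,0,0.293],
  [0.813,0.074,0.2,0,0,0.293],
])

```text
time: 6.92
tool_pos: [0.4318, 0.2598, 0.203]
orientation: [-2.669, -1.657, 0.017]
contact_force: [-0.0, -1.1, -4.8]
width: 0.0347
finger_force: 61.6
```

Run:
```python
from h import *
f=grab('scene');g=grab('wrist')
print(proj(f,(.431,.266,.074))/1,proj(f,(.431,.266,.098)))
x,y=proj(f,(.431,.266,.09)).astype(int)
c=cv2.resize(f['img'][y-50:y+50,x-65:x+65],(400,300),interpolation=cv2.INTER_CUBIC)
cv2.imwrite('pics/s2.png',np.hstack([c,cv2.resize(g['img'],(400,300))])[:,:,::-1])
inc((.431,.266,.156),64)
```

```text
[211.96911062 204.16180183] [211.33081606 195.22953076]
inc [ 0.014 -0.019  0.201] [-0.001  0.002 -0.004] rows>= 0.8104899529866632 0.040726348216223104
```

View pics/s2.png

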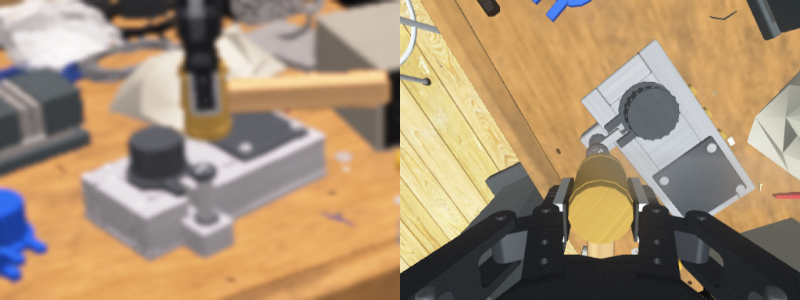

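The mallet's head is straight above the plunger (left crop: head bottom at (208,135), plunger at (203,170)) and the fingers are clear of the cap. Now press down.

>>> jog_arm([
  [0.014,-0.019,0.05,0,0,0],
  [0.014,-0.019,0.1,0,0,0],
  [0.014,-0.019,0.14,0,0,0],
  [0.014,-0.019,0.17,0,0,0],
  [0.014,-0.019,0.2,0,0,0],
  [0.014,-0.019,0.2,0,0,0],
  [0.014,-0.019,0.2,0,0,0],
])

```text
time: 7.9
tool_pos: [0.432, 0.2674, 0.1575]
orientation: [2.669, 1.657, 0.0]
contact_force: [0.1, -0.7, -3.1]
width: 0.0344
finger_force: 62.0
```

>>> jog_arm([
  [0,0,0.01,0,0,0],
  [0,0,0.02,0,0,0],
  [0,0,0.02,0,0,0],
])

```text
time: 8.28
tool_pos: [0.4326, 0.2679, 0.1564]
orientation: [-2.669, -1.657, -0.001]
contact_force: [-8.3, -4.5, 20.0]
width: 0.0346
finger_force: 64.4
```

>>> jog_arm([
  [0,0,0.02,0,0,0],
  [0,0,-0.1,0,0,0],
  [0,0,-0.25,0,0,0],
  [0,0,-0.4,0,0,0],
  [0,0,-0.4,0,0,0],
])

```text
time: 8.9
tool_pos: [0.4341, 0.2686, 0.2565]
orientation: [2.669, 1.657, 0.013]
contact_force: [0.3, -0.0, -3.6]
width: 0.0344
finger_force: 63.3
```

```bash
python3 -c "
from h import *
f=grab('side')
inc((.415,.06,.258),90)"
```

```text
inc [-0.777  0.305 -0.018] [ 0.002 -0.002 -0.293] rows>= 3.3384570012440853 2.4611151376615674
```

>>> jog_arm([
  [-0.15,0.06,0,0,0,-0.06],
  [-0.35,0.14,0,0,0,-0.13],
  [-0.55,0.22,0,0,0,-0.2],
  [-0.777,0.305,0,0,0,-0.29],
  [-0.777,0.305,0,0,0,-0.293],
])

```text
time: 9.57
tool_pos: [0.4121, 0.056, 0.25]
orientation: [-2.225, -2.215, 0.007]
contact_force: [0.1, 1.1, -4.8]
width: 0.0347
finger_force: 63.2
```

```bash
python3 -c "
from h import *
g=grab('wrist');np.savez('w4.npz',**load('wrist'))
inc((.4005,-.15,.258),109);inc((.4005,-.15,.1),109)"
```

```text
inc [-0.831 -0.045 -0.03 ] [-0.003 -0.    -0.214] rows>= 3.329711188436669 1.7985221662614872
inc [-0.831 -0.042  0.602] [-0.003 -0.    -0.214] rows>= 4.106039854552447 1.7985221662614872
```

>>> jog_arm([
  [-0.15,-0.008,-0.02,0,0,-0.05],
  [-0.35,-0.02,-0.02,0,0,-0.1],
  [-0.55,-0.03,0,0,0,-0.15],
  [-0.7,-0.04,0,0,0,-0.214],
  [-0.831,-0.044,0.1,0,0,-0.214],
  [-0.831,-0.044,0.25,0,0,-0.214],
  [-0.831,-0.044,0.4,0,0,-0.214],
  [-0.831,-0.044,0.5,0,0,-0.214],
  [-0.831,-0.044,0.56,0,0,-0.214],
  [-0.831,-0.044,0.59,0,0,-0.214],
  [-0.831,-0.044,0.6,0,0,-0.214],
  [-0.831,-0.044,0.6,0,0,-0.214],
])

```text
time: 11.12
tool_pos: [0.404, -0.1485, 0.1036]
orientation: [1.817, 2.561, 0.001]
contact_force: [0.4, 0.9, -3.5]
width: 0.0342
finger_force: 63.2
```

>>> jog_arm([
  [0,0,0.01,0,0,0],
  [0,0,0.016,0,0,0],
  [0,0,0.016,0,0,0],
  [0,0,0.016,0,0,0],
])

```text
time: 11.62
tool_pos: [0.4032, -0.1483, 0.0989]
orientation: [1.818, 2.562, 0.0]
contact_force: [0.0, 0.3, -4.2]
width: 0.0346
finger_force: 63.2
```

>>> jog_arm([
  [0,0,0.004,0,0,0],
  [0,0,0.006,0,0,0],
  [0,0,0.006,0,0,0],
])

```text
time: 12.0
tool_pos: [0.4035, -0.1486, 0.0983]
orientation: [1.817, 2.562, -0.0]
contact_force: [-2.5, 0.3, 4.6]
width: 0.0347
finger_force: 64.1
```

Touching the bench. Release, then rise.

>>> jog_arm([
  [0,0,0,0,0,0],
  [0,0,0,0,0,0],
  [0,0,0,0,0,0],
  [0,0,0,0,0,0],
  [0,0,0,0,0,0],
  [0,0,0,0,0,0],
], claw=0)

```text
time: 12.75
tool_pos: [0.4032, -0.1483, 0.0974]
orientation: [-1.818, -2.562, -0.0]
contact_force: [0.5, 0.1, 0.3]
width: 0.0854
finger_force: 0.0
```

>>> jog_arm([
  [0,0,-0.1,0,0,0],
  [0,0,-0.3,0,0,0],
  [0,0,-0.5,0,0,0],
  [0,0,-0.68,0,0,0],
  [0,0,-0.68,0,0,0],
])

```text
time: 13.38
tool_pos: [0.4057, -0.1493, 0.2721]
orientation: [1.812, 2.555, 0.003]
contact_force: [0.1, -0.1, 0.6]
width: 0.0853
finger_force: 0.0
```

Run:
```python
from h import *
g=grab('wrist');np.savez('w5.npz',**load('wrist'));f=grab('scene')
a,b=cv2.resize(g['img'],(400,300)),cv2.resize(f['img'][140:290,140:340],(400,300),interpolation=cv2.INTER_CUBIC)
cv2.imwrite('pics/p5.png',np.hstack([a,b])[:,:,::-1])
print(env.state()['qpos'])
inc((.445,.10,.27),109)
```

```text
[-4.10338685e-01 -1.89333980e-01  2.14136895e+00 -3.13131514e-05
  1.18860753e+00 -7.47158675e-01]
inc [ 0.882  0.486 -0.01 ] [0.    0.    0.003] rows>= 4.028476409767477 0.028406711132275043
```

View pics/p5.png

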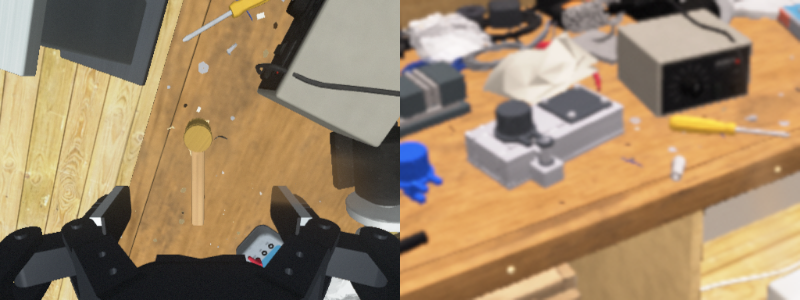

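The mallet stands released at (197,140) in the left half. In the right half the plunger is down beside the cap. On to the cap, with yaw 165° to keep the open fingers off the plunger.

>>> jog_arm([
  [0.25,0.13,0,0,0,0],
  [0.5,0.28,0,0,0,0],
  [0.75,0.41,0,0,0,0],
  [0.88,0.486,0,0,0,0],
  [0.88,0.486,0,0,0,0],
])

```text
time: 14.1
tool_pos: [0.4442, 0.1031, 0.2651]
orientation: [-1.807, -2.566, 0.003]
contact_force: [0.1, 0.2, -0.3]
width: 0.0856
finger_force: 0.0
```

```bash
python3 -c "
from h import *
inc((.489,.279,.23),165);inc((.489,.279,.125),165)"
```

```text
inc [0.602 0.406 0.14 ] [-0.002 -0.002 -0.615] rows>= 2.9580220696036075 5.170044938813022
inc [0.601 0.408 0.56 ] [-0.002 -0.002 -0.615] rows>= 3.6689197841672274 5.170044938813022
```

>>> jog_arm([
  [0.2,0.13,0.05,0,0,-0.12],
  [0.4,0.27,0.1,0,0,-0.24],
  [0.6,0.406,0.14,0,0,-0.36],
  [0.602,0.406,0.14,0,0,-0.48],
  [0.602,0.406,0.14,0,0,-0.6],
  [0.602,0.406,0.14,0,0,-0.615],
  [0.602,0.406,0.14,0,0,-0.615],
])

```text
time: 14.98
tool_pos: [0.491, 0.2739, 0.2314]
orientation: [-0.425, -3.111, 0.002]
contact_force: [-0.1, -0.8, 0.4]
width: 0.0853
finger_force: 0.0
```

Run:
```python
from h import *
f=grab('wrist');np.savez('w6.npz',**load('wrist'))
c=cv2.resize(f['img'][:,:,::-1],(800,600),interpolation=cv2.INTER_CUBIC)
for z in(.078,.042): cv2.circle(c,tuple((proj(f,(.489,.279,z))*1.5625).astype(int)),4,(0,0,255) if z>.05 else (0,255,0),1)
for t in range(0,360,5):
    a=np.radians(t);cv2.circle(c,tuple((proj(f,(.489+.022*np.cos(a),.279+.022*np.sin(a),.078))*1.5625).astype(int)),1,(0,0,255),-1)
cv2.circle(c,tuple((proj(f,(.431,.266,.058))*1.5625).astype(int)),4,(255,0,255),1)
cv2.imwrite('pics/p6.png',c); inc((.489,.279,.125),165)
```

```text
inc [0.013 0.017 0.427] [-0.001 -0.001 -0.006] rows>= 1.7097032434787551 0.05159515635502569
```

View pics/p6.png

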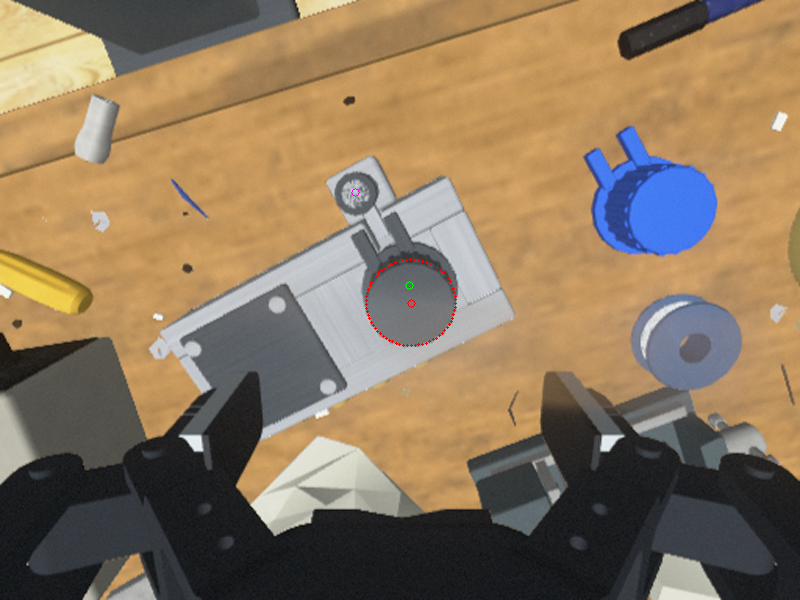

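The predicted cap outline (411,303) and plunger (355,192) match the picture. Descend and grip.

>>> jog_arm([
  [0.013,0.017,0.1,0,0,-0.006],
  [0.013,0.017,0.2,0,0,-0.006],
  [0.013,0.017,0.3,0,0,-0.006],
  [0.013,0.017,0.38,0,0,-0.006],
  [0.013,0.017,0.425,0,0,-0.006],
  [0.013,0.017,0.425,0,0,-0.006],
  [0.013,0.017,0.425,0,0,-0.006],
])

```text
time: 15.9
tool_pos: [0.4899, 0.2803, 0.1271]
orientation: [0.406, 3.114, 0.001]
contact_force: [1.5, 0.5, -1.0]
width: 0.0856
finger_force: 0.0
```

```bash
python3 -c "
from h import *
inc((.489,.279,.125),165)"
```

```text
inc [ 0.002 -0.006  0.008] [0.001 0.001 0.002] rows>= 0.041410419780206584 0.01694411932901101
```

>>> jog_arm([
  [0,-0.003,0.008,0,0,0],
  [0,-0.003,0.008,0,0,0],
  [0,-0.003,0.008,0,0,0],
  [0,-0.003,0.008,0,0,0],
  [0,-0.003,0.008,0,0,0],
  [0,-0.003,0.008,0,0,0],
  [0,-0.003,0.008,0,0,0],
], claw=1)

```text
time: 16.77
tool_pos: [0.4896, 0.2796, 0.1249]
orientation: [0.405, 3.114, 0.001]
contact_force: [-1.0, -0.4, 5.3]
width: 0.0424
finger_force: 61.3
```

```bash
python3 -c "
from h import *
s=env.state();print(s['contact_force'],s['torque'],s['width'],s['tool_pos'])"
```

```text
[-0.97521484 -0.37755467  5.27529157] [-0.08055279  0.07479263  0.0607211 ] 0.042363203871520025 [0.48960166 0.27963098 0.12488327]
```

>>> jog_arm([
  [0,0,0,0,0,0.03],
  [0,0,0,0,0,0.06],
  [0,0,0,0,0,0.09],
  [0,0,0,0,0,0.11],
  [0,0,0,0,0,0.11],
  [0,0,0,0,0,0.11],
])

```text
time: 17.52
tool_pos: [0.4898, 0.2796, 0.1249]
orientation: [0.672, 3.067, 0.002]
contact_force: [0.8, -0.5, 4.2]
width: 0.0425
finger_force: 61.4
```

```bash
python3 -c "
from h import *
s=env.state();print(s['contact_force'],s['torque'],s['width'],s['tool_pos']);T=rot(s['orientation']);print(np.degrees(np.arctan2(T[1,0],T[0,0])))"
```

```text
[ 0.82500427 -0.46397012  4.17450707] [-0.18582176 -0.07466421  0.00135376] 0.04254301925012752 [0.48983184 0.2795677  0.12490668]
155.2829920082242
```

>>> jog_arm([
  [0,0,0,0,0,0.02],
  [0,0,0,0,0,0.04],
  [0,0,0,0,0,0.06],
  [0,0,0,0,0,0.06],
])

```text
time: 18.02
tool_pos: [0.4898, 0.2796, 0.1249]
orientation: [0.816, 3.032, 0.002]
contact_force: [0.9, -0.4, 5.4]
width: 0.0421
finger_force: 61.4
```

```bash
python3 -c "
from h import *
s=env.state();print(s['contact_force'],s['torque'],s['width'],s['tool_pos']);T=rot(s['orientation']);print(np.degrees(np.arctan2(T[1,0],T[0,0])))"
```

```text
[ 0.85886827 -0.40428944  5.42371132] [-0.19700182 -0.08319489 -0.01860349] 0.04213673050419347 [0.48983829 0.27955418 0.12492375]
149.87116657611674
```

No stop after 15°, so this looks like the loosening way. Continue.

>>> jog_arm([
  [0,0,0,0,0,0.05],
  [0,0,0,0,0,0.1],
  [0,0,0,0,0,0.16],
  [0,0,0,0,0,0.22],
  [0,0,0,0,0,0.28],
  [0,0,0,0,0,0.34],
  [0,0,0,0,0,0.4],
  [0,0,0,0,0,0.45],
  [0,0,0,0,0,0.45],
])

```text
time: 19.15
tool_pos: [0.4897, 0.2794, 0.1249]
orientation: [1.816, 2.562, 0.002]
contact_force: [0.1, -1.6, 5.7]
width: 0.0421
finger_force: 61.4
```

```bash
python3 -c "
from h import *
s=env.state();print(s['contact_force'],s['torque'],s['width'],s['tool_pos']);T=rot(s['orientation']);print(np.degrees(np.arctan2(T[1,0],T[0,0])))
f=grab('wrist');cv2.imwrite('pics/p7.png',f['img'][:,:,::-1]);g=grab('scene');cv2.imwrite('pics/p7s.png',g['img'][:,:,::-1])"
```

```text
[ 0.11062458 -1.60197664  5.68278391] [-0.15078722  0.01390302 -0.090213  ] 0.04213978324998414 [0.48969433 0.279435   0.12486614]
109.34752659290506
```

View pics/p7.png

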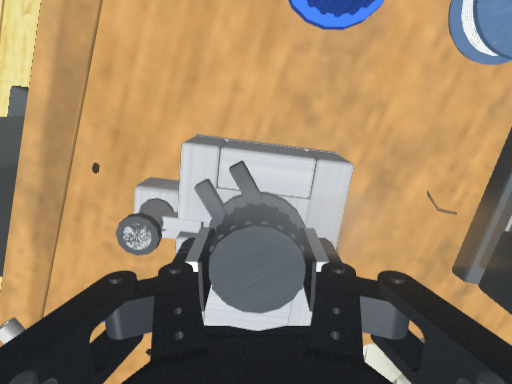

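The fork has turned with the gripper (prongs now at (210,198) and (245,182), well clear of the dog). Turn on to the end stop.

>>> jog_arm([
  [0,0,0,0,0,0.04],
  [0,0,0,0,0,0.08],
  [0,0,0,0,0,0.11],
  [0,0,0,0,0,0.125],
  [0,0,0,0,0,0.125],
  [0,0,0,0,0,0.125],
])

```text
time: 20.0
tool_pos: [0.49, 0.2795, 0.1249]
orientation: [2.057, 2.373, 0.003]
contact_force: [1.9, -0.3, 4.2]
width: 0.0422
finger_force: 61.4
```

```bash
python3 -c "
from h import *
s=env.state();print(s['contact_force'],s['torque'],s['width'],s['tool_pos']);T=rot(s['orientation']);print(np.degrees(np.arctan2(T[1,0],T[0,0])))"
```

```text
[ 1.89357994 -0.28716274  4.17105557] [-0.13987955 -0.22274985  0.02352701] 0.042167036003937355 [0.49002504 0.27952533 0.12493122]
98.15316729782135
```

Turned 67°, which is within the lifting window. Lift slowly.

>>> jog_arm([
  [0,0,-0.015,0,0,0],
  [0,0,-0.03,0,0,0],
  [0,0,-0.05,0,0,0],
  [0,0,-0.05,0,0,0],
])

```text
time: 20.5
tool_pos: [0.4895, 0.2798, 0.1371]
orientation: [2.058, 2.373, 0.002]
contact_force: [2.2, 2.0, -0.3]
width: 0.042
finger_force: 61.6
```

>>> jog_arm([
  [0,0,-0.04,0,0,0],
  [0,0,-0.1,0,0,0],
  [0,0,-0.17,0,0,0],
  [0,0,-0.25,0,0,0],
  [0,0,-0.33,0,0,0],
  [0,0,-0.38,0,0,0],
  [0,0,-0.38,0,0,0],
  [0,0,-0.38,0,0,0],
  [0,0,-0.38,0,0,0],
])

```text
time: 21.62
tool_pos: [0.4885, 0.279, 0.2305]
orientation: [-2.058, -2.373, 0.003]
contact_force: [-0.1, -0.2, -1.7]
width: 0.0421
finger_force: 62.3
```

Run:
```python
from h import *
s=env.state();print(s['contact_force'],s['width'],s['tool_pos'],abs(s['joint_vel']).max())
f=grab('scene');g=grab('side')
a=cv2.resize(f['img'][60:285,140:440],(400,300));b=cv2.resize(g['img'][110:260,130:330],(400,300))
cv2.imwrite('pics/p8.png',np.hstack([a,b])[:,:,::-1])
```

```text
[-0.06113266 -0.18187714 -1.69580506] 0.04205188185790739 [0.48845411 0.27902993 0.23050389] 0.0030018605878435792
```

View pics/p8.png

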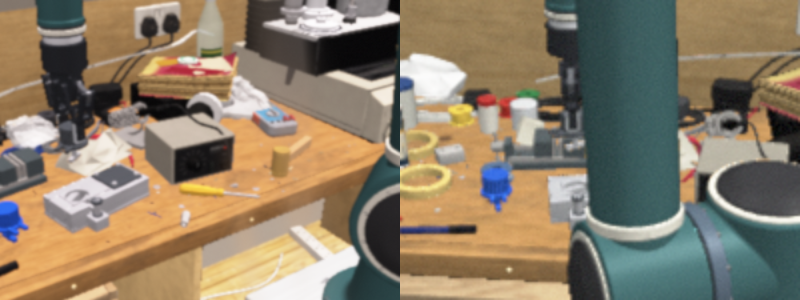

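The cap is held upright about 105 mm above the open port (left half, near (72,135)). The plunger is down, the mallet stands on the bench at (281,160), and the bystanders are in place.

```bash
python3 -c "
from h import *
print(env.hand_in())"
```

```text
the job is handed in; nothing more can be done
None
```

I knocked the plunger fully down with the mallet, set the mallet back on the bench, turned the cap about 67° clockwise seen from above, lifted it out and handed the job in at about 22 s with it held upright roughly 105 mm above its seat; `hand_in()` gave no verdict.

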